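# Close and lock the slide dryer's hatch

## Task

The hatch of the slide dryer stands ajar: push it fully shut with the fingertips, then set a fingertip in the slot of the black quarter-turn fastener on it and turn it clockwise (seen from above) to its stop, so that its yellow pointer comes from near the red dot to the green dot and the hatch is locked. Do not turn the fastener before the hatch is down, do not open the hatch wider, and turn the fastener only from inside its slot, never by gripping or pushing the grey backs of its ribs. Everything is done by pushing: lift nothing, and leave the small things around the dryer standing where they are.

Things in the scene. Friction and masses are not known exactly. Their poses are not given: they have to be found in the camera images.
- dryer: Low white slide dryer, fixed to the trolley, 180 (x) x 190 (y) mm, 72 mm high without its grey hatch. Origin at the centre of its underside, on the trolley top; z up; its -x axis is its front, with a dark display, towards the robot. Its place and yaw vary. An empty grey slide rack is fixed inside, needing no touch.
- hatch (a joint): Grey hatch angle, rad: 0 shut (level, on a hard stop), growing as its front edge rises; starts 0.25 to 0.45. Hinge line: along the dryer's y, at dryer x = +0.085, 72 mm above the trolley. The hatch reaches 174 mm forward of it, is 184 mm wide, 8 thick (top 80 mm up when shut). A stiff hinge holds any angle; 2 to 4 N down at the front closes it.
- hatch_front (a point): Point on the hatch's top face in the middle of its bare front strip, 155 mm from the hinge line: the place to push. Moves with the hatch; when shut it lies at dryer x = -0.070, y = 0, 80 mm above the trolley. The bare strip is 42 mm deep (132 to 174 mm from the hinge line) and as wide as the hatch.
- fastener (a joint): Fastener angle, rad, clockwise from above positive: 0 unlocked (pointer to the red dot, dryer's -y side); 1.571 locked, hard stop (pointer to the green dot, dryer's -x, front). Starts 0 to 0.35. Steady friction 0.10 N m (4 N at 26 mm from the axis); stays where left. Locked, its cam hooks under the dryer's front rim; turned too early, the cam keeps the hatch from shutting.
- slot_center (a point): Centre of the slot floor, on the turning axis, 90 mm from the hinge line; when shut at dryer x = -0.005, y = 0, 84 mm above the trolley. A black disc 84 mm across carries two parallel black ribs (58 mm long, 6 wide, 14 tall, thin steel strip on top); the slot is the channel between them, 40 mm wide, 14 deep, ends open. Closed fingers go in and push a rib round the axis.
- slot_pointer (a point): Point on the slot floor 26 mm from the turning axis, on the slot's centre line, towards the end that carries the yellow pointer mark. It turns with the fastener: the line from slot_center to slot_pointer is the slot's direction.
- rib_backs: The grey backings along the outer sides of the two ribs (50 mm long, 6 mm thick, 11 mm tall above the disc, 3 mm lower than the ribs); over both backs the ribs measure 64 mm. Fixed to the fastener and turning with it; origin on the turning axis at the disc's underside, z up. Not to be pushed or gripped.
- strip_pot: White pot with a black cap and coloured squares, 43 mm across, 87 mm tall, loose, standing on the dryer's left (+y); origin at the centre of its underside. To be left alone.
- dropper_bottle: Brown dropper bottle, 33 mm across, 91 mm tall, loose, standing on the dryer's right (-y); origin at the centre of its underside. To be left alone.
- coverslip_box: Small box with blue lid, 52 x 52 x 23 mm, loose, in front of the dryer to the left; origin at the centre of its underside. To be left alone.
- petri_dish: Clear round dish, 60 mm across, 15 mm tall, loose, in front of the dryer to the right; origin at the centre of its underside. To be left alone.

How it is judged:
By the outcome, as a careful person would: the job done as asked, in the order asked, and still so for the second after the job is handed in, with the robot touching nothing.
It also fails if it takes over 56 s, if anything falls off the work surface, if the arm or the gripper's body presses on something with over 40 N, if the wrist force passes 120 N, or if a joint passes its speed limit or range.

## Robot

A 6-joint arm with a two-finger parallel gripper is mounted at the origin on a cart in front of the work surface, level with it; the furniture and walls round the work are solid. World frame = base frame: x ahead of the robot, y to its left, z up, the work surface at z = 0. Lengths are in mm, angles in rad, forces in N, time in s.
With the tool pointing down it reaches from about 300 to 775 mm from the base axis. Payload 14.6 kg.
Tool frame: the origin (TCP) lies midway between the tips of the shut fingers; the grasp point (between the pads) lies 19 mm behind it; z points along the fingers, y is the line along which they close (so a half turn about z gives the same grasp; the last joint's range is limited). The gripper opens to 94 mm and grips with 3 to 60 N. Pads are 16 mm wide; open, the fingers measure 119 mm over their backs; the gripper's body (75 mm by 177 mm) begins 78 mm behind the grasp point.
Start: joints at [-1.199, 0.3, 1.521, -0, 1.321, -0.067], TCP at [233.661, -497.887, 205.446] pointing down, gripper open.
Joint ranges: [-3.03, 3.03], [-0.79, 2.21], [0.23, 2.52], [-1.04, 4.18], [0, 3.07], [-2.55, 2.55]. Speed limits (rad/s): [2.22, 2.22, 2.57, 3.14, 3.14, 3.14].

## Interface

Orientations are given as [roll, pitch, yaw] about the fixed x, y, z axes, in that order (R = Rz(yaw) Ry(pitch) Rx(roll)).
In Python, from cell import manip, camera gives the robot as it stands.
- The arm moves only by the tool move_arm, never from a script. Its arguments are lists of equal length, an entry for each row: "dp": the shift along the world's x, y, z in mm, a list of three; "rotation": the turn, a rotation vector about the world's x, y, z in rad, a list of three; "hand": the opening, from 0 (shut) to 1 (fully open). A call has 1 to 10 rows; each row shifts and turns the commanded pose from where the row before left it; what a row does not reach is not made up. A row lasts 1/8 s, in which the tool goes at most 62.5 mm and 10.7 degrees, less where a joint would pass 70% of its speed; a pose out of reach is approached as far as the arm can. A call with a gripper value outside its range is refused whole. The fingers move at their own pace and stop on an object; "newtons" is the grip in N (left out, the last holds). Time passes only in rows, so rows that do not move let the fingers close. It gives the time, the measured TCP pose, the force, the opening and the grip force at its end, in the units of the state.
- manip.read_state(): the state, without advancing time (a new reading comes with each control period).
- camera(name): name is "side" or "top" or "wrist"; returns a dict with "image" (384x512x3 uint8, red, green, blue), "fx", "fy", "cx", "cy" (pixels), "R" (3x3) and "t" (3): a world point X has camera coordinates R X + t; the wrist camera has in their place "mount" (4x4, takes a point from camera to tool coordinates, whose origin is the TCP and whose axes are the flange's). Camera axes: x right, y down, z forward; pixel columns grow to the right and rows downward; lengths in mm; the calibration is good to about 2 mm. A picture is of the moment at which its call begins: read the wrist's pose just before it. There is no depth.
- manip.sign_off(): hands the job in; it is judged then, once.
The state is a dict: "clock": time; "joints": joint angles; "qd": joint speeds; "effort": joint torques, N m; "eef_pos": TCP position; "eef_rot": TCP orientation; "wrist_force": force on the tool from outside, world axes, zero at the start; "moment": the same for the moment, N m; "finger_gap": finger opening in mm; "finger_force": force on a finger pad.
Only numpy, scipy, OpenCV 4.12 (cv2) and the standard library are available. Lean on these libraries where they do the work, as an engineer would, in place of code of your own. Each camera call takes 0.05 s, during which the arm holds its last target. There are 200 camera calls.

## Working session

There is one attempt and no reset: what is moved stays moved. The work goes in short steps, Python scripts to look and compute and a tool call to move; the robot and the scene stay as the last step left them, time stands still between calls to the robot, and variables do not carry over. Pictures are saved under pics/ and viewed, at most 10 in all, crops included, and the job is handed in when it is done.

Besides the shell and the picture viewer there is one more tool, called after "Request:" as name(argument=value, ...) on one line, values as JSON. move_arm: Moves the arm, as the interface text tells. Its arguments: {"type":"object","properties":{"dp":{"type":"array","items":{"type":"array","items":{"type":"number"}}},"rotation":{"type":"array","items":{"type":"array","items":{"type":"number"}}},"hand":{"type":"array","items":{"type":"number"}},"newtons":{"type":"number"}},"required":["dp","rotation","hand"]}

```bash
mkdir -p pics; python3 - <<'E'
from cell import manip,camera
import cv2,json,numpy as np
s=manip.read_state();print(s)
for n in("top","side"):
    c=camera(n);cv2.imwrite(f"pics/{n}0.png",c["image"][:,:,::-1])
    np.savez(f"{n}.npz",**c);print(n,c["fx"],c["cx"],c["cy"],np.round(c["R"],3).tolist(),c["t"])
E
```

```text
{'clock': 0.0, 'joints': array([-1.19859961e+00,  3.00503944e-01,  1.52156768e+00,  2.83447955e-05,
        1.32070387e+00, -6.66099142e-02]), 'qd': array([ 0.00089453,  0.00061945,  0.00061902,  0.00127923, -0.00107276,
       -0.00073238]), 'effort': array([-2.51221878e-03, -5.31807017e+01, -3.52741027e+01,  7.06613087e-02,
        2.43224110e-02, -1.46522680e-04]), 'eef_pos': array([ 233.57759477, -497.65157493,  204.87398511]), 'eef_rot': array([-3.14041426e+00, -1.06124513e-04,  4.38799539e-01]), 'wrist_force': array([ 0.80525432, -0.55909913, -0.48330589]), 'moment': array([ 0.03781835, -0.00310081, -0.0355681 ]), 'finger_force': 0.0, 'finger_gap': 93.39400351986723}
top 404.4218791234505 261.48167606320845 195.4806929125655 [[-0.014, -1.0, 0.019], [-0.997, 0.013, -0.082], [0.081, -0.021, -0.996]] [ 21.74372488 537.88952043 890.47904137]
side 366.53811200543845 253.8796686002236 191.43691358117675 [[0.976, -0.217, 0.017], [-0.086, -0.453, -0.887], [0.201, 0.865, -0.461]] [-528.2579975   138.54492515  745.37701799]
```

```bash
python3 - <<'E'
import cv2
a=cv2.imread("pics/top0.png");b=cv2.imread("pics/side0.png")
cv2.imwrite("pics/top0b.png",cv2.resize(a,(800,600),interpolation=cv2.INTER_CUBIC))
cv2.imwrite("pics/side0b.png",cv2.resize(b,(800,600),interpolation=cv2.INTER_CUBIC))
E
```

```text
(no output)
```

View pics/top0b.png

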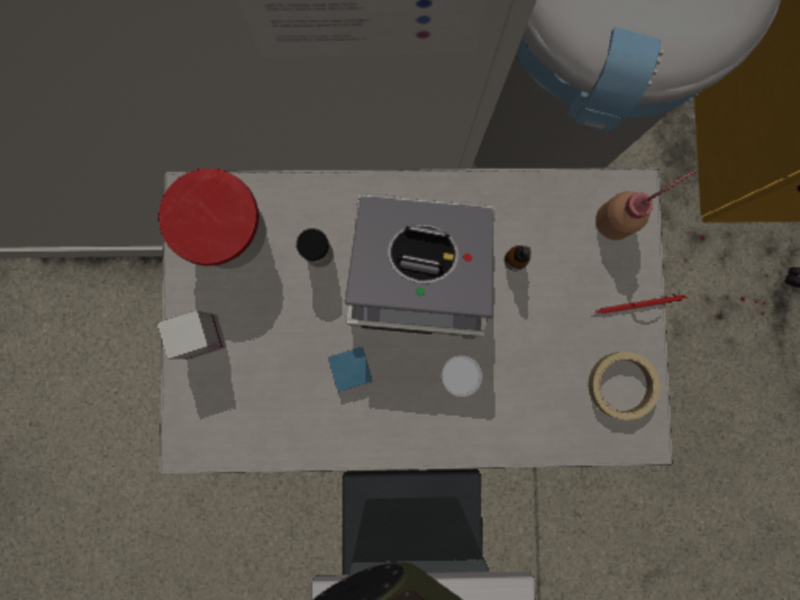

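View pics/side0b.png

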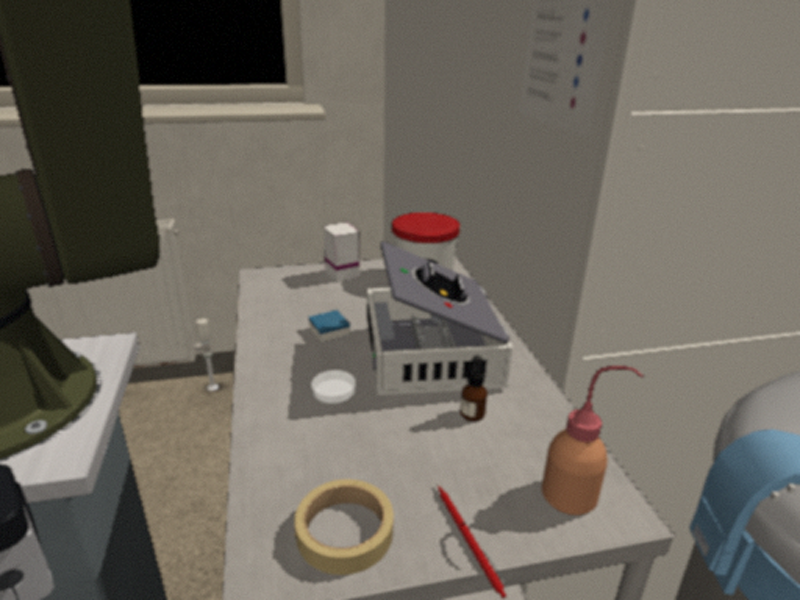

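The top view shows the hatch front corners at (347,303)/(493,317), the disc centre at (423,254), the red dot at (467,258), the green dot at (420,292) and the pointer at (448,257), in 800-wide pixels. The side view shows the hatch front edge running from (383,243) to (398,303). Next I fit the dryer model to these points.

```bash
cat > fit.py <<'E'
import numpy as np
from scipy.optimize import least_squares
T={k:dict(np.load(f"{k}.npz")) for k in("top","side")}
def proj(k,X):
    c=T[k];p=c["R"]@X+c["t"];return np.array([c["fx"]*p[0]/p[2]+c["cx"],c["fy"]*p[1]/p[2]+c["cy"]])/.64
def W(p,d):
    x,y,w=p[:3];c,s=np.cos(w),np.sin(w);return np.array([x+c*d[0]-s*d[1],y+s*d[0]+c*d[1],d[2]])
def H(p,r,y,h):
    a=p[3];return W(p,[85-r*np.cos(a)+h*np.sin(a),y,72+r*np.sin(a)+h*np.cos(a)])
E
python3 - <<'E'
from fit import *
obs=[("top",(347,303),lambda p:H(p,174,92,8)),("top",(493,317),lambda p:H(p,174,-92,8)),("top",(423,254),lambda p:H(p,90,0,12)),
("top",(348,324),lambda p:W(p,[-90,95,72])),("top",(486,334),lambda p:W(p,[-90,-95,72])),
("top",(360,198),lambda p:H(p,0,92,8)),("top",(494,207),lambda p:H(p,0,-92,8)),
("side",(383,243),lambda p:H(p,174,92,8)),("side",(398,303),lambda p:H(p,174,-92,8)),("side",(505,338),lambda p:H(p,0,-92,8)),("side",(380,390),lambda p:W(p,[-90,-95,0]))]
f=lambda p:np.concatenate([proj(k,F(p))-o for k,o,F in obs])
r=least_squares(f,[550,0,0,.35],loss="soft_l1",x_scale=[10,10,.1,.1]);p=r.x
print(p,np.round(f(p).reshape(-1,2),1).tolist())
def inv(px,h):
    g=least_squares(lambda q:proj("top",H(p,q[0],q[1],h))-px,[90,0]).x;return g
for n,px,h in(("ctr",(423,254),12),("ptr",(448,257),13),("red",(467,258),8),("grn",(420,292),8)):print(n,inv(px,h))
print("front",H(p,155,0,8),"slot",H([*p[:3],0],90,0,12),"front shut",H([*p[:3],0],155,0,8))
E
```

```text
[ 5.91120786e+02 -3.25025011e+00 -9.14785063e-02  4.24333278e-01] [[-1.2, 1.7], [0.9, -0.7], [0.6, -1.7], [-1.0, -0.3], [0.2, 0.6], [-0.2, -4.0], [-0.5, -2.2], [-5.9, 0.6], [-6.3, -3.3], [5.5, 4.6], [-4.1, 11.3]]
ctr [92.69593806  0.69131702]
ptr [ 94.91589705 -31.78131457]
red [ 90.77437625 -57.0315112 ]
grn [147.54788825   1.38091794]
front [538.38234762   1.58768607 143.10606603] slot [586.14169176  -2.79349525  84.        ] front shut [521.41347245   3.14431798  80.        ]
```

Request:
move_arm(dp=[[25, 42, 0], [25, 42, 0], [25, 42, 0], [25, 42, 0], [25, 42, 0], [25, 42, 0], [25, 42, 0], [25, 42, 0], [25, 42, 0], [25, 42, 0]], rotation=[[0, 0, 0.18], [0, 0, 0.18], [0, 0, 0.18], [0, 0, 0.18], [0, 0, 0.18], [0, 0, 0.18], [0, 0, 0.18], [0, 0, 0.18], [0, 0, 0.18], [0, 0, 0.18]], hand=[0, 0, 0, 0, 0, 0, 0, 0, 0, 0], newtons=30)

```text
clock: 1.35
eef_pos: [484.2, -76.3, 205.3]
eef_rot: [-3.141, -0.0, 2.245]
wrist_force: [-0.2, -0.7, -0.2]
finger_gap: 0.5
finger_force: 0.0
```

Request:
move_arm(dp=[[12, 17, 0], [12, 17, 0], [12, 17, 0], [12, 17, -10], [4, 10, -15], [0, 0, -10], [0, 0, 0]], rotation=[[0, 0, 0.16], [0, 0, 0.16], [0, 0, 0.16], [0, 0, 0.16], [0, 0, 0.16], [0, 0, 0], [0, 0, 0]], hand=[0, 0, 0, 0, 0, 0, 0])

```text
clock: 2.22
eef_pos: [535.2, -0.2, 169.8]
eef_rot: [-3.141, -0.002, 3.035]
wrist_force: [-0.3, 0.2, 1.0]
finger_gap: 0.4
finger_force: 0.0
```

```bash
python3 - <<'E'
from cell import manip,camera
import cv2
s=manip.read_state();print(s["eef_pos"],s["eef_rot"])
c=camera("side");a=c["image"][110:270,200:370,::-1]
cv2.imwrite("pics/side1.png",cv2.resize(a,None,fx=3.5,fy=3.5,interpolation=cv2.INTER_CUBIC))
E
```

```text
[ 5.35192680e+02 -1.96510623e-01  1.69784819e+02] [-3.14146633e+00 -1.51767881e-03  3.03506896e+00]
```

View pics/side1.png

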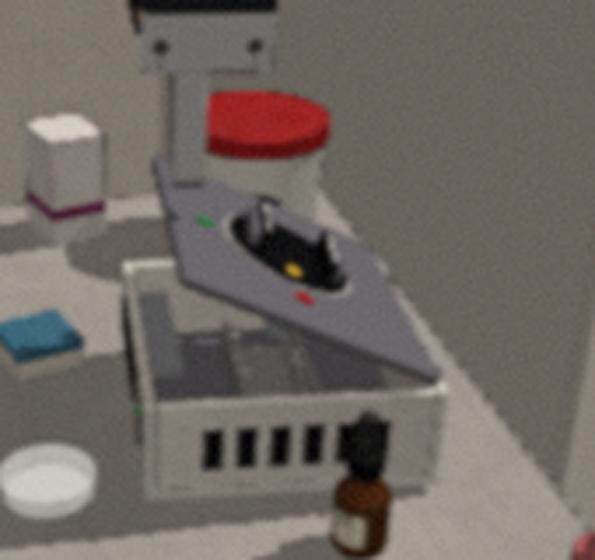

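The closed fingertips hang over the front strip, at about (188,182) in the crop, clear of the ribs. I'll push down along the arc.

Request:
move_arm(dp=[[0, 0, -12], [-1, 0, -10], [-3, 0, -10], [-2, 0, -10], [-2, 1, -10], [-2, 1, -10], [-1, 0, -10], [-1, 0, -8], [0, 0, -5], [0, 0, -2]], rotation=[[0, 0, 0], [0, 0, 0], [0, 0, 0], [0, 0, 0], [0, 0, 0], [0, 0, 0], [0, 0, 0], [0, 0, 0], [0, 0, 0], [0, 0, 0]], hand=[0, 0, 0, 0, 0, 0, 0, 0, 0, 0])

```text
clock: 3.52
eef_pos: [523.6, 2.1, 83.2]
eef_rot: [-3.142, -0.0, 3.039]
wrist_force: [-0.9, 0.3, 1.0]
finger_gap: 0.4
finger_force: 0.6
```

Request:
move_arm(dp=[[0, 0, -2], [0, 0, -1.5], [0, 0, -1.5], [0, 0, 0]], rotation=[[0, 0, 0], [0, 0, 0], [0, 0, 0], [0, 0, 0]], hand=[0, 0, 0, 0])

```text
clock: 4.03
eef_pos: [523.9, 2.1, 80.0]
eef_rot: [-3.141, 0.001, 3.039]
wrist_force: [-9.7, 0.6, 20.4]
finger_gap: 0.5
finger_force: 9.6
```

It sits on the hard stop at z = 80 with 20 N. I'll lift off and look at the fastener.

Request:
move_arm(dp=[[0, 0, 15], [0, 0, 40], [0, 0, 50], [10, 0, 20], [0, 0, 0]], rotation=[[0, 0, 0], [0, 0, 0], [0, 0, 0], [0, 0, 0], [0, 0, 0]], hand=[0, 0, 0, 0, 0])

```text
clock: 4.65
eef_pos: [534.5, 2.1, 204.9]
eef_rot: [3.141, 0.003, 3.039]
wrist_force: [-0.5, -0.2, -0.3]
finger_gap: 0.2
finger_force: 0.0
```

```bash
python3 - <<'E'
from cell import manip,camera
import cv2,numpy as np
s=manip.read_state();print(s["eef_pos"],s["eef_rot"])
c=camera("wrist");np.savez("wrist.npz",pos=s["eef_pos"],rot=s["eef_rot"],**c);print(np.round(c["mount"],3).tolist())
cv2.imwrite("pics/wrist1.png",cv2.resize(c["image"][:,:,::-1],(800,600),interpolation=cv2.INTER_CUBIC))
c=camera("top");a=c["image"][120:220,210:330,::-1]
cv2.imwrite("pics/top1.png",cv2.resize(a,None,fx=5,fy=5,interpolation=cv2.INTER_CUBIC))
E
```

```text
[534.47438099   2.0511591  204.89974399] [3.14147741 0.00324152 3.03879859]
[[-0.0, -0.958, -0.288, 84.132], [1.0, -0.0, -0.001, 0.054], [0.001, -0.288, 0.958, -179.046], [0.0, 0.0, 0.0, 1.0]]
```

View pics/wrist1.png

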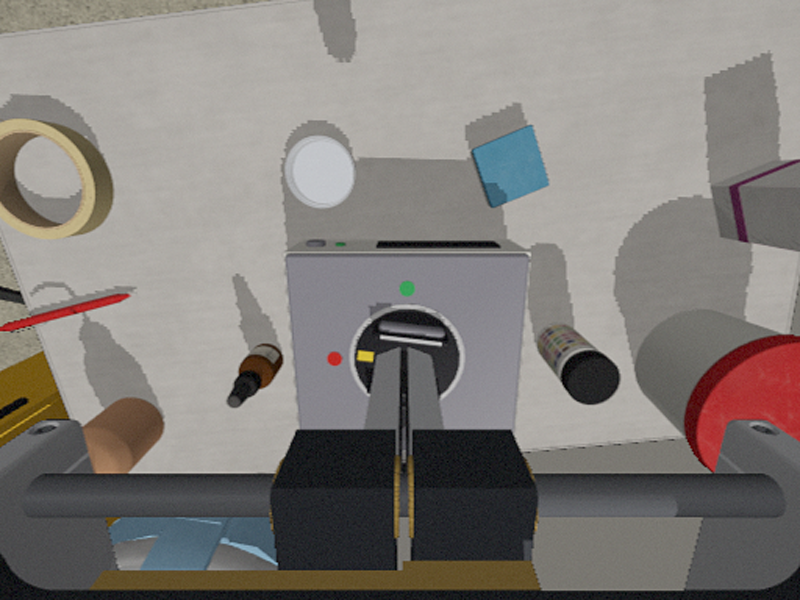

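The hatch is level and shut. Red dot (335,359), green dot (407,289), pointer (366,357), disc edges at about x 351 and 464, front rib's steel strip from (380,338) to (442,345). Converting these to world coordinates.

```bash
python3 - <<'E'
import numpy as np
from scipy.spatial.transform import Rotation as Ro
w=np.load("wrist.npz");R=Ro.from_euler("xyz",w["rot"]).as_matrix();M=w["mount"]
o=R@M[:3,3]+w["pos"]
def hit(u,v,z):
    d=R@M[:3,:3]@np.array([(u*.64-w["cx"])/w["fx"],(v*.64-w["cy"])/w["fy"],1]);return o+d*(z-o[2])/d[2]
P={n:hit(u,v,z) for n,u,v,z in[("red",335,359,80),("grn",407,289,80),("ptr",366,357,85),("discL",351,358,84),("discR",464,358,84),("s1",380,338,98),("s2",442,345,98),("fl",288,255,80),("fr",528,255,80)]}
for n,q in P.items():print(n,np.round(q,1))
d=P["fr"]-P["fl"];print("yaw edge",np.arctan2(-d[0],d[1]));d=P["s2"]-P["s1"];print("rib",np.arctan2(-d[0],d[1]),"mid",(P["fl"]+P["fr"])/2)
E
```

```text
red [582.1 -57.9  80. ]
grn [530.4   5.2  80. ]
ptr [580.8 -32.3  85. ]
discL [580.8 -44.3  84. ]
discR [590.   44.4  84. ]
s1 [561.  -18.1  98. ]
s2 [571.2  27.2  98. ]
fl [495.4 -79.9  80. ]
fr [513.7  97.1  80. ]
yaw edge -0.10294918912636263
rib -0.22353498175711917 mid [504.57536425   8.57489966  80.        ]
```

View pics/top1.png

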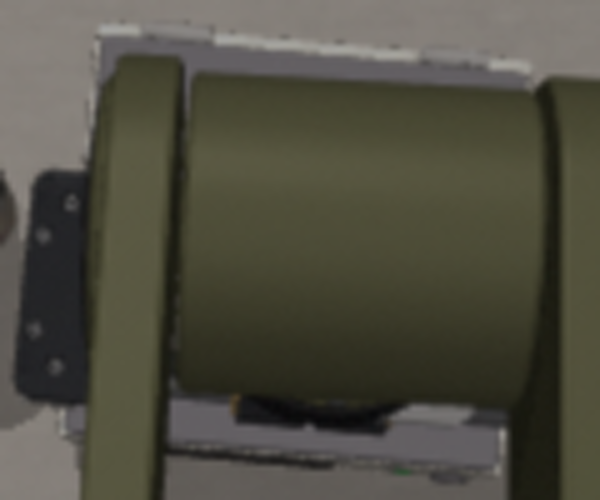

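Request:
move_arm(dp=[[16, -8, -10], [16, -8, -20], [15, -6.5, -30], [0, 0, -27], [0, 0, 0]], rotation=[[0, 0, -0.06], [0, 0, -0.06], [0, 0, 0], [0, 0, 0], [0, 0, 0]], hand=[0, 0, 0, 0, 0])

```text
clock: 5.38
eef_pos: [578.9, -20.3, 113.5]
eef_rot: [-3.141, -0.006, 2.919]
wrist_force: [-0.9, 0.1, 0.4]
finger_gap: 0.5
finger_force: 0.0
```

```bash
python3 - <<'E'
from cell import manip,camera
import cv2,numpy as np
s=manip.read_state();print(s["eef_pos"],s["eef_rot"])
c=camera("wrist")["image"][160:310,140:380,::-1];d=camera("side")["image"][130:250,220:340,::-1]
c=cv2.resize(c,(640,400),interpolation=cv2.INTER_CUBIC)
cv2.imwrite("pics/w2.png",c);cv2.imwrite("pics/s2.png",cv2.resize(d,(600,600),interpolation=cv2.INTER_CUBIC))
E
```

```text
[578.93842359 -20.26111209 113.50100628] [-3.14088348 -0.00568885  2.91870634]
```

View pics/s2.png

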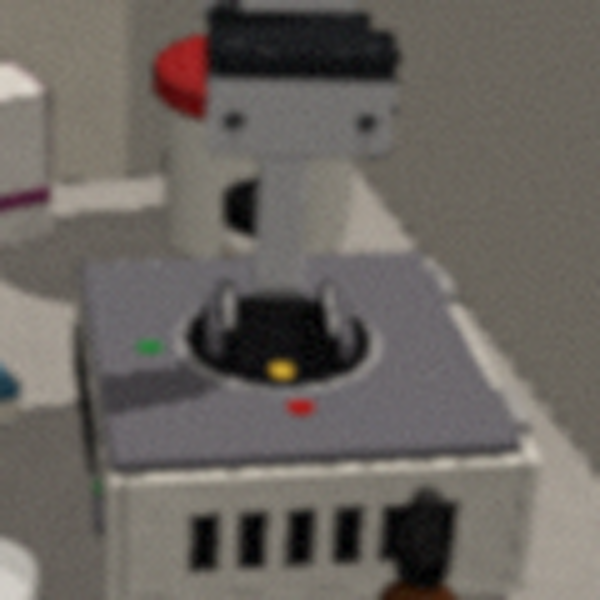

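View pics/w2.png

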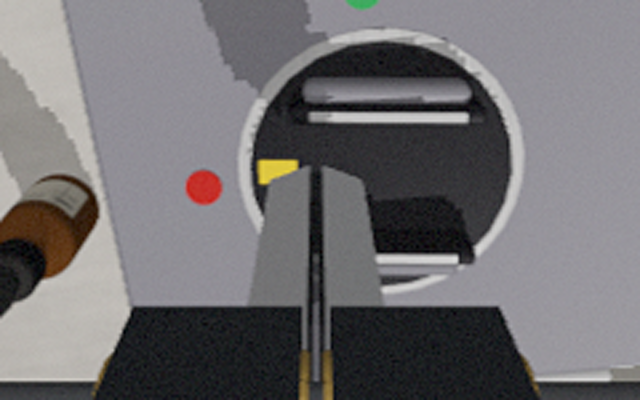

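The fingertips hang between the ribs on the pointer side, and the ribs are parallel to the tool. Descending into the slot.

Request:
move_arm(dp=[[2, 0, -9], [0, 0, -9], [0, 0, -7], [0, 0, 0], [-5, 1, 0], [-4, 1, 0]], rotation=[[0, 0, 0], [0, 0, 0], [0, 0, 0], [0, 0, 0], [0, 0, 0], [0, 0, 0]], hand=[0, 0, 0, 0, 0, 0])

```text
clock: 6.22
eef_pos: [573.4, -18.3, 91.7]
eef_rot: [3.142, 0.0, 2.919]
wrist_force: [0.8, -0.3, -0.2]
finger_gap: 0.3
finger_force: 0.0
```

```bash
python3 - <<'E'
from cell import manip
import numpy as np
s=manip.read_state();p=s["eef_pos"];print(p,s["eef_rot"],s["wrist_force"])
c=np.array([586,-1]);q=p[:2]-c;old=p[:2]
for i in range(1,11):
    a=-.15*i;n=c+np.array([[np.cos(a),-np.sin(a)],[np.sin(a),np.cos(a)]])@q;print(np.round(n-old,1),end=" ");old=n
E
```

```text
[573.38789131 -18.31552618  91.69862875] [3.14156550e+00 3.56111475e-04 2.91881662e+00] [ 0.75466609 -0.25436008 -0.17877506]
[-2.4  2.1] [-2.1  2.4] [-1.7  2.7] [-1.3  2.9] [-0.8  3.1] [-0.4  3.2] [0.1 3.2] [0.6 3.2] [1.1 3. ] [1.5 2.8]
```

Request:
move_arm(dp=[[0, 0, -3], [-3.4, 0.8, 0], [-2.3, 2.6, 0], [-1.9, 2.9, 0], [-1.4, 3.1, 0], [-0.9, 3.3, 0], [0, 0, 0]], rotation=[[0, 0, 0], [0, 0, 0], [0, 0, -0.15], [0, 0, -0.15], [0, 0, -0.15], [0, 0, -0.15], [0, 0, 0]], hand=[0, 0, 0, 0, 0, 0, 0])

```text
clock: 7.1
eef_pos: [565.2, -6.2, 88.7]
eef_rot: [3.139, 0.004, 2.316]
wrist_force: [11.3, -3.5, -5.3]
finger_gap: 0.6
finger_force: 5.1
```

Request:
move_arm(dp=[[-0.8, 3.0, 0], [0, 3.4, 0], [0.6, 3.4, 0], [1.1, 3.3, 0], [0, 0, 0]], rotation=[[0, 0, -0.15], [0, 0, -0.15], [0, 0, -0.15], [0, 0, -0.15], [0, 0, 0]], hand=[0, 0, 0, 0, 0])

```text
clock: 7.72
eef_pos: [565.5, 6.7, 88.7]
eef_rot: [3.139, 0.002, 1.716]
wrist_force: [5.1, -5.3, -1.2]
finger_gap: 0.5
finger_force: 2.9
```

```bash
python3 - <<'E'
from cell import manip,camera
import cv2,numpy as np
s=manip.read_state();print(s["eef_pos"],s["eef_rot"],s["wrist_force"],s["moment"])
c=camera("wrist")["image"][130:330,120:400,::-1]
d=camera("side")["image"][150:240,230:340,::-1]
i=np.zeros((600,700,3),np.uint8);i[:393,:550]=cv2.resize(c,(550,393),interpolation=cv2.INTER_CUBIC)
i[393:,:253]=cv2.resize(d,(253,207),interpolation=cv2.INTER_CUBIC)
cv2.imwrite("pics/w3.png",i)
E
```

```text
[565.5225624    6.71700297  88.69312095] [3.13946736e+00 1.60143854e-03 1.71637277e+00] [ 5.08587703 -5.29181799 -1.18485412] [-1.06454234 -1.14965634 -0.0167518 ]
```

View pics/w3.png

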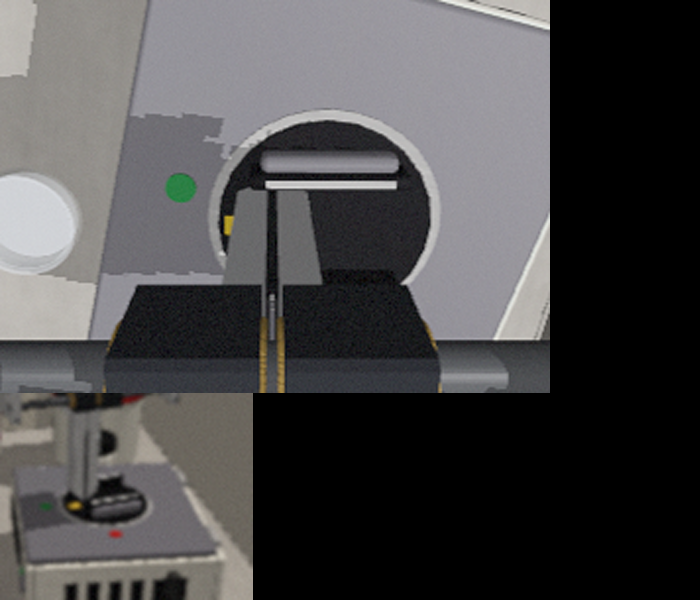

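The slot has followed and the rib is parallel to the fingers; the yellow pointer (228,225) is one step short of the green dot (181,187). Pushing to the stop.

Request:
move_arm(dp=[[1.1, 3.1, 0], [1.1, 2.5, 0], [0, 1, 0], [0, 1, 0], [0, 0, 0]], rotation=[[0, 0, -0.15], [0, 0, -0.1], [0, 0, 0], [0, 0, 0], [0, 0, 0]], hand=[0, 0, 0, 0, 0])

```text
clock: 8.45
eef_pos: [567.8, 12.2, 88.7]
eef_rot: [3.139, 0.004, 1.468]
wrist_force: [6.4, -18.7, -2.8]
finger_gap: 0.6
finger_force: 9.5
```

Request:
move_arm(dp=[[0, 1.5, 0], [0, 0, 0]], rotation=[[0, 0, 0], [0, 0, 0]], hand=[0, 0, 0])

```text
invalid input
```

Request:
move_arm(dp=[[0, 1.5, 0], [0, 0, 0]], rotation=[[0, 0, 0], [0, 0, 0]], hand=[0, 0])

```text
clock: 8.7
eef_pos: [567.9, 12.5, 88.7]
eef_rot: [3.138, 0.006, 1.468]
wrist_force: [6.0, -27.7, -2.9]
finger_gap: 0.7
finger_force: 13.8
```

Hard stop: the force rises without motion. Now I release the rib, lift out and check.

Request:
move_arm(dp=[[0, -6, 0], [0, -6, 0], [0, 0, 0], [0, 0, 15], [0, 0, 40], [-20, 0, 50], [-50, 0, 20], [-50, 0, 0], [-50, 0, 0], [0, 0, 0]], rotation=[[0, 0, 0], [0, 0, 0], [0, 0, 0], [0, 0, 0], [0, 0, 0], [0, 0, 0], [0, 0, 0], [0, 0, 0], [0, 0, 0], [0, 0, 0]], hand=[0, 0, 0, 0, 0, 0, 0, 0, 0, 0])

```text
clock: 9.95
eef_pos: [395.1, 4.8, 214.9]
eef_rot: [3.139, -0.0, 1.469]
wrist_force: [0.8, -0.3, -1.3]
finger_gap: 0.2
finger_force: 0.0
```

```bash
python3 - <<'E'
from cell import manip,camera
import cv2,numpy as np
s=manip.read_state();print(s["eef_pos"],s["wrist_force"])
c=camera("top")["image"][110:270,180:360,::-1]
d=camera("side")["image"][130:280,190:340,::-1]
i=np.zeros((600,800,3),np.uint8);i[:356,:400]=cv2.resize(c,(400,356),interpolation=cv2.INTER_CUBIC)
i[:400,400:]=cv2.resize(d,(400,400),interpolation=cv2.INTER_CUBIC)
cv2.imwrite("pics/end.png",i)
E
```

```text
[395.1277286    4.827461   214.89028294] [ 0.80728516 -0.25782701 -1.31422363]
```

View pics/end.png

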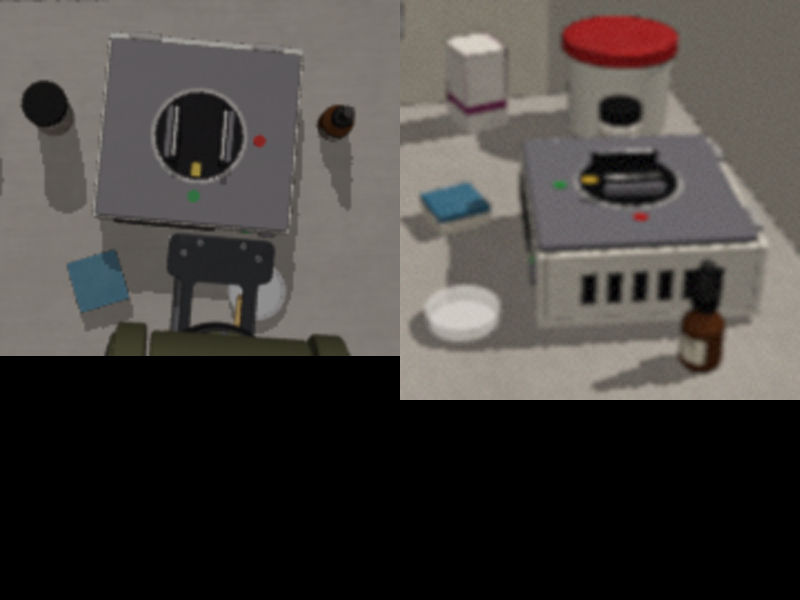

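The pointer (196,169) lines up with the green dot (193,196), the hatch is level, and the small things haven't moved.

```bash
python3 -c "
from cell import manip;print(manip.sign_off())"
```

```text
the job is handed in; nothing more can be done
None
```

The hatch is fully shut, the fastener is turned clockwise to its stop with the pointer at the green dot, nothing around the dryer was moved, and the job was handed in at about 10 s on the robot's clock.

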